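# Set the filter cube in its carrier, barrel up

## Task

The filter cube on the bench has been left standing on its lens barrel. Turn it over and set it in the empty pocket of the filter carrier with the barrel pointing straight up, seated fully home on the pocket's floor like the cube already in the other pocket. Lower it in with the gripper rather than dropping it, let go, and leave the other cube and everything else on the bench where it is.

Things in the scene. Friction and masses are not known exactly. Their poses are not given: they have to be found in the camera images.
- cube: the filter cube: a bare aluminium block 40 (x) x 32 (y) x 46 mm (z) with flat sides and a dark round lens barrel, 26 mm across, 6 mm high, in the middle of one 40 x 32 end; 90 to 180 g. Origin: centre of the barrel's outer rim; z runs from the barrel through the block (block's centre at z = 29 mm): up at the start, when it stands barrel down; it must point down at the end
- cube_base (a point): centre of the cube's flat base, the 40 x 32 end away from the barrel (with a flush square window), at z = 52 mm in the cube's frame; same axes. The cube also stands steadily on any of its four long sides (40 x 46 or 32 x 46)
- carrier: the filter carrier: a grey plate 84 (x) x 164 (y) x 11 mm high, fixed to the bench on the left or the right, with two pockets 43 (x) x 35 (y) mm, 7 mm deep, lightly chamfered, centred at y = +43 mm (empty) and y = -43 mm (holding the other cube). Origin under the plate's centre
- pocket (a point): centre of the floor of the empty pocket: 4 mm above the bench, 7 mm below the plate's top. Axes as the carrier's. The cube fits with its 40 mm side along the carrier's x, either way round
- neighbour: the like cube that already sits in the carrier's other pocket, base down and barrel up, its top 56 mm above the bench; leave it alone. Origin at the centre of its base, z towards its barrel
- objective: a bystander: steel objective lens, 29 mm across, 40 mm tall, standing on its narrow end; origin under its centre
- eyepiece: a bystander: grey eyepiece, 36 mm across its top, 50 mm tall, standing; origin under its centre
- oil: a bystander: small amber bottle, 28 mm across, 62 mm tall, standing; origin under its centre
- slide_box: a bystander: white plastic slide box 75 (x) x 30 (y) x 18 mm, lying flat, between the cube's and the carrier's halves of the bench; origin under its centre
- dust_cap: a bystander: white plastic ring 32 mm across, 12 mm tall, lying flat; origin under its centre
- screwdriver: a bystander: screwdriver 150 mm long, lying along its x axis; origin under its middle

How it is judged (in metres and radians):
On the way:
1. the cube, barrel up, is brought down into the pocket's mouth by the gripper (not dropped) (angle between cube's own z axis and vertical above 2.84 rad and horizontal distance between cube_base and pocket below 0.008 m and z of cube_base in the frame of carrier below 0.013 m and contact force between the fingers and cube above 0.3 N), for 0.04 s.
At the end, for the whole second after the job is handed in: The cube stands at rest in the empty pocket, barrel up (its axis within 0.07 rad of vertical), its base on the pocket's floor (within 2 mm) and within 4 mm of the pocket's centre, its 40 mm side along the carrier's x (within 0.15 rad); the other cube still sits where it was (within 8 mm) (angle between cube's own z axis and vertical above 3.07 rad and horizontal distance between cube_base and pocket below 0.004 m and z of cube_base in the frame of carrier between 0.002 and 0.006 m and angle between the x axis of cube and the x axis of carrier, either way round below 0.15 rad and linear speed of cube below 0.02 m/s and distance of neighbour from where it was at the start of the episode below 0.008 m); the robot touches nothing.
It fails at once if a bystander on the bench (objective, eyepiece, bottle, slide box, ring or screwdriver) is pushed more than 30 mm from its place (distance of any of objective, eyepiece, oil, slide_box, dust_cap, screwdriver from where it was at the start of the episode above 0.03 m).
It fails at once if the cube already in the carrier is moved more than 8 mm (distance of neighbour from where it was at the start of the episode above 0.008 m).
It also fails if it takes over 61 s, if anything falls off the work surface, if the arm or the gripper's body presses on something with over 40 N, if the wrist force passes 120 N, or if a joint passes its speed limit or range.

## Robot

A 6-joint arm with a two-finger parallel gripper is mounted at the origin on the work surface. World frame = base frame: x ahead of the robot, y to its left, z up, the work surface at z = 0. Lengths are in mm, angles in rad, forces in N, time in s.
With the tool pointing down it reaches from about 250 to 775 mm from the base axis. Payload 4 kg.
Tool frame: the origin (TCP) lies at the very end of the fingers, on their centre line; the grasp point (between the pads) lies 19 mm behind it (ctrl.grip_depth is the distance from the TCP to the grasp point, in mm); z points along the fingers, y is the line along which they close (so a half turn about z gives the same grasp; the last joint's range is limited). The gripper opens to 85 mm and grips with 20 to 120 N. Pads are 22 mm wide; open, the fingers measure 114 mm over their backs; the gripper's body (76 mm by 85 mm) begins 54 mm behind the grasp point. The pads swing forward as they close: fully open they stand 13 mm farther back than shut.
Start: joints at [-1.315, 0.087, 1.371, -0, 1.684, -0.103], TCP at [193.131, -514.993, 231.341] pointing down, gripper open.
Joint ranges: [-3.1, 3.1], [-0.76, 2.03], [0.27, 2.55], [-1.08, 4.22], [0.17, 2.65], [-2.57, 2.57]. Speed limits (rad/s): [2.79, 2.79, 3.14, 3.14, 3.14, 3.14].

## Interface

Orientations are given as [roll, pitch, yaw] about the fixed x, y, z axes, in that order (R = Rz(yaw) Ry(pitch) Rx(roll)).
In Python, from plant import ctrl, camera gives the robot as it stands.
- The arm moves only by the tool drive_tool, never from a script. Its argument "increments" is a list of rows, each a list of 7 numbers: the opening in per cent of the stroke, from 0 (shut) to 100 (fully open), then the shift along the tool's x, y, z each as a share of 25 cm, from -1 to 1, then the turn, a rotation vector about the tool's x, y, z each as a share of 90 degrees, from -1 to 1. In form: [[grip, tx, ty, tz, wx, wy, wz], ...]. A call has 1 to 8 rows; each row is the pose to reach, as a shift and turn from the pose commanded when the call began, along the tool's axes at that moment; what a row does not reach only later rows make up. A row lasts 1/10 s, in which the tool goes at most 50 mm and 8.59 degrees, less where a joint would pass 70% of its speed; a pose out of reach is approached as far as the arm can. A call with a number of a shift or a turn outside -1 to 1 is refused whole. A call with a gripper value outside its range is refused whole. The fingers move at their own pace and stop on an object; "force" is the grip in N (left out, the last holds). Time passes only in rows, so rows that repeat a pose let the fingers close. It gives the time, the measured TCP pose, the force, the opening and the grip force at its end, in the units of the state.
- ctrl.read_state(): the state, without advancing time (a new reading comes with each control period).
- camera(name): name is "scene" or "top"; returns a dict with "frame" (420x560x3 uint8, red, green, blue), "z_map" (420x560 float32, mm along the optical axis (not along the pixel's ray), 0 where there is no reading), "fx", "fy", "cx", "cy" (pixels), "rvec" (rotation vector, rad) and "tvec" (3), from world to camera coordinates, as OpenCV has them. Camera axes: x right, y down, z forward; pixel columns grow to the right and rows downward; lengths in mm; the calibration is good to about 2 mm. A picture is of the moment at which its call begins.
- ctrl.hand_in(): hands the job in; it is judged then, once.
The state is a dict: "time": time; "joint_positions": joint angles; "joint_velocities": joint speeds; "effort": joint torques, N m; "tcp_pos": TCP position; "tool_rot": TCP orientation; "force": force on the tool from outside, world axes, zero at the start; "torque": the same for the moment, N m; "grip_width": finger opening in mm; "gripper_force": force on a finger pad.
Only numpy, scipy, OpenCV 4.12 (cv2) and the standard library are available. Lean on these libraries where they do the work, as an engineer would, in place of code of your own. Each camera call takes 0.05 s, during which the arm holds its last target. There are 200 camera calls.

## Working session

There is one attempt and no reset: what is moved stays moved. The work goes in short steps, Python scripts to look and compute and a tool call to move; the robot and the scene stay as the last step left them, time stands still between calls to the robot, and variables do not carry over. Pictures are saved under pics/ and viewed, at most 10 in all, crops included, and the job is handed in when it is done.

Besides the shell and the picture viewer there is one more tool, called after "Request:" by a JSON object that holds its "name" and its "arguments". drive_tool: Moves the arm, as the interface text tells. Its arguments: {"type":"object","properties":{"increments":{"type":"array","items":{"type":"array","items":{"type":"number"}}},"force":{"type":"number"}},"required":["increments"]}

```bash
mkdir -p pics; ls; python3 - <<'E'
from plant import ctrl,camera
import cv2,numpy as np
for n in ("scene","top"):
    d=camera(n); cv2.imwrite(f"pics/{n}0.png",d["frame"][:,:,::-1]); np.savez(f"{n}0.npz",**d)
    R=cv2.Rodrigues(d["rvec"])[0]; print(n,d["fx"],d["cx"],d["cy"],(-R.T@d["tvec"]).round(),R.round(2).tolist())
print(ctrl.read_state())
E
```

```text
pics
scene 492.7712704490792 276.2684339718093 204.51746129526137 [1209.  284.  589.] [[-0.35, 0.94, -0.02], [0.6, 0.21, -0.77], [-0.72, -0.29, -0.63]]
top 389.57414247644687 276.2509920352348 206.90401982291692 [498.  10. 857.] [[-0.0, -1.0, -0.03], [-0.99, 0.01, -0.15], [0.15, 0.03, -0.99]]
{'time': 0.1, 'joint_positions': array([-1.31511135e+00,  8.79233117e-02,  1.37208437e+00,  2.65350530e-05,
        1.68356561e+00, -1.03109892e-01]), 'joint_velocities': array([-0.0011459 , -0.00157725, -0.00462027,  0.00052558,  0.00131836,
       -0.00114404]), 'effort': array([ 1.44610760e-03, -3.53016222e+01, -3.14218462e+01, -1.75369687e-04,
        7.89333775e-03,  2.09198299e-05]), 'tcp_pos': array([ 193.02121086, -514.56455643,  230.24258711]), 'tool_rot': array([-3.13962525e+00, -2.30093986e-04,  3.58797601e-01]), 'force': array([0.55707029, 0.78573142, 0.85223478]), 'torque': array([-0.02898515,  0.05602588,  0.01211514]), 'gripper_force': 0.0, 'grip_width': 85.48435154613996}
```

View pics/scene0.png

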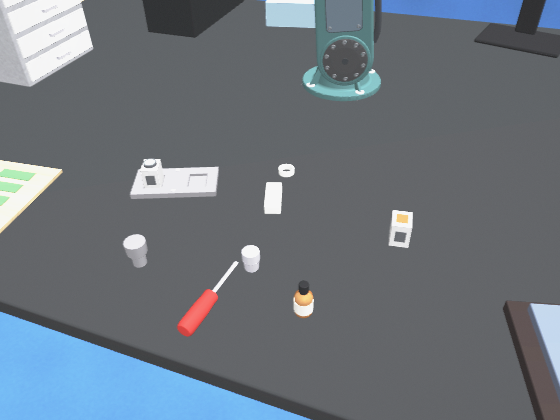

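View pics/top0.png

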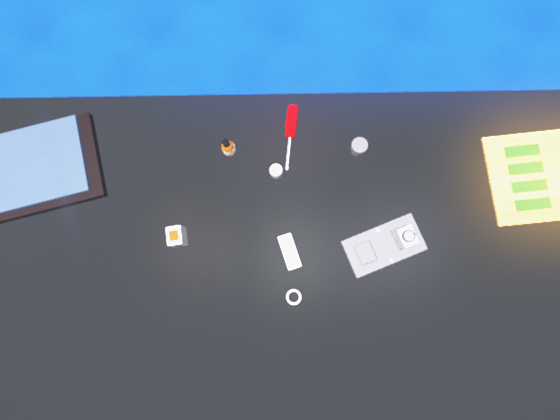

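The scene view shows the cube at (401,229), barrel down, and the carrier at (176,182) with its empty pocket at (198,180). In the top view the cube is at (174,236), the carrier at (385,246), the empty pocket at (366,253) and the neighbour at (407,236). The slide box (290,252) and cap (294,297) lie between the two halves.

```bash
cat > h.py <<'E'
import cv2,numpy as np
def cam(d):
    K=np.array([[d["fx"],0,d["cx"]],[0,d["fy"],d["cy"]],[0,0,1.]]);R=cv2.Rodrigues(d["rvec"])[0];t=np.ravel(d["tvec"]);return K,R,t
def ray(d,uv,z):
    "pixels (n,2) -> world points on plane z"
    K,R,t=cam(d);uv=np.atleast_2d(np.asarray(uv,float));C=-R.T@t
    r=np.c_[uv,np.ones(len(uv))]@np.linalg.inv(K).T@R
    return C+r*((z-C[2])/r[:,2])[:,None]
def cloud(d):
    K,R,t=cam(d);z=d["z_map"];v,u=np.indices(z.shape)
    p=np.stack([(u-K[0,2])/K[0,0]*z,(v-K[1,2])/K[1,1]*z,z],-1)
    w=(p-t)@R; w[z==0]=np.nan; return w
E
python3 - <<'E'
from h import *
S={n:dict(np.load(n+"0.npz")) for n in("scene","top")}
boxes=[("top",(150,212,50,50)),("scene",(376,204,50,50)),("top",(335,205,100,80)),("scene",(125,145,100,70))]
ims=[]
for n,(x,y,w,h) in boxes:
    c=S[n]["frame"][y:y+h,x:x+w,::-1]; ims.append(cv2.resize(c,(390,290),interpolation=cv2.INTER_NEAREST))
cv2.imwrite("pics/c.png",np.vstack([np.hstack(ims[:2]),np.hstack(ims[2:])]))
for n in S:
    w=cloud(S[n]); d=S[n]
    g=d["frame"].min(-1)
    for nm,(xl,xh,yl,yh),(zl,zh) in [("plate",(300,620,-360,-100),(7,15)),("neigh",(300,620,-360,-100),(42,62)),("cubetop",(300,550,150,320),(46,58))]:
        m=(w[...,0]>xl)&(w[...,0]<xh)&(w[...,1]>yl)&(w[...,1]<yh)&(w[...,2]>zl)&(w[...,2]<zh)
        p=w[m]; 
        if len(p)<5: print(n,nm,len(p));continue
        print(n,nm,len(p),np.median(p,0).round(1),p[:,2].std().round(2),cv2.minAreaRect(p[:,:2].astype(np.float32)))
for nm in ("slide",): pass
w=cloud(S["top"])
for u,v in [(228,148),(290,135),(276,171),(360,146),(290,252),(294,290)]: print((u,v),w[v,u].round())
E
```

```text
scene plate 1704 [ 555.  -186.7   11.7] 1.37 ((547.0374755859375, -193.5311279296875), (90.66150665283203, 164.2469024658203), 22.048965454101562)
scene neigh 277 [ 571.6 -228.1   51.5] 4.54 ((563.7142333984375, -232.7686767578125), (43.091697692871094, 32.148929595947266), 22.102500915527344)
scene cubetop 28 [548.2 250.5  52.2] 0.84 ((547.4688110351562, 247.67324829101562), (4.7681732177734375, 31.240203857421875), 2.086733102798462)
top plate 2274 [ 543.4 -190.2   12.1] 1.49 ((485.1546936035156, -221.24765014648438), (247.8169403076172, 216.94097900390625), 7.977801322937012)
top neigh 332 [ 562.2 -230.5   52.4] 3.86 ((562.803955078125, -233.11056518554688), (39.95848083496094, 33.42388916015625), 21.92908477783203)
top cubetop 30 [548.2 250.6  52.9] 2.24 ((546.8045043945312, 247.46849060058594), (4.200684547424316, 32.23044967651367), 2.293149471282959)
(228, 148) [755. 142.  44.]
(290, 135) [788.   7.  27.]
(276, 171) [703.  37.  40.]
(360, 146) [ 753. -142.   52.]
(290, 252) [530.   8.  21.]
(294, 290) [451.   0.  11.]
```

View pics/c.png

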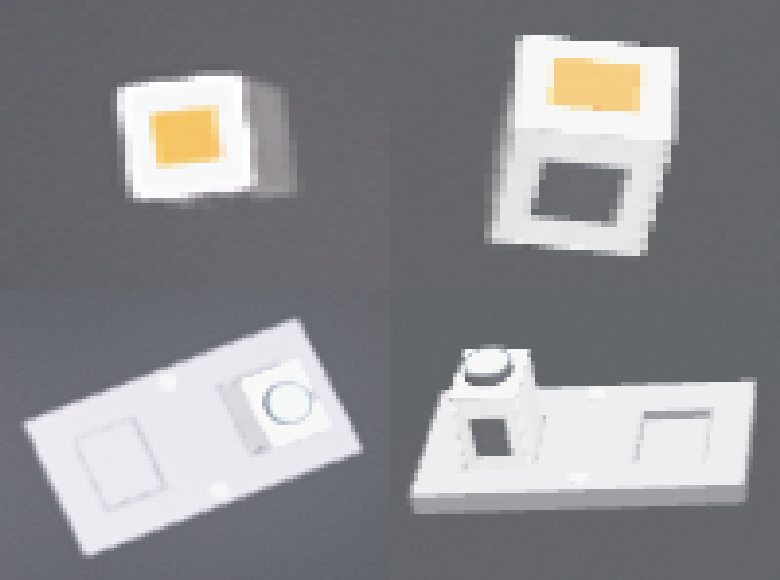

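The crops show the cube's base up in the top view (about 19 x 15 px), the plate outline, and the empty pocket's outline clear of the neighbour. The carrier sits at about (547,-194), yaw 22°. Next I refine these with subpixel edges.

```bash
cat >> h.py <<'E'
def rect(d,roi,z,thr):
    "minAreaRect (world) of bright blob on plane z, contour traced on a 8x upsampled image"
    x,y,w,h=roi;g=d["frame"].min(-1)[y:y+h,x:x+w];k=8
    G=cv2.resize(g,None,fx=k,fy=k,interpolation=cv2.INTER_CUBIC)
    c=max(cv2.findContours((G>thr).astype(np.uint8),0,1)[0],key=cv2.contourArea)[:,0].astype(float)
    uv=(c+.5)/k-.5+[x,y]
    return cv2.minAreaRect(ray(d,uv,z)[:,:2].astype(np.float32)),uv
E
python3 - <<'E'
from h import *
S={n:dict(np.load(n+"0.npz")) for n in("scene","top")}
print("px", S["top"]["frame"][236,150:200].min(-1).tolist())
print("px", S["top"]["frame"][246,335:440:3].min(-1).tolist())
for t in(110,130,150): print("plate top",t,rect(S["top"],(335,205,100,80),11,t)[0])
for t in(150,180,200): print("cube top",t,rect(S["top"],(150,212,50,50),52,t)[0])
for n in S:
    w=cloud(S[n])
    for nm,(xl,xh,yl,yh),(zl,zh) in [("plate",(480,620,-290,-100),(8,15)),("neightop",(480,620,-290,-180),(48,53)),("cubetop",(500,640,150,320),(48,56)),("cube",(500,640,150,320),(12,60))]:
        m=(w[...,0]>xl)&(w[...,0]<xh)&(w[...,1]>yl)&(w[...,1]<yh)&(w[...,2]>zl)&(w[...,2]<zh)
        p=w[m]
        print(n,nm,len(p),np.median(p,0).round(1),cv2.minAreaRect(p[:,:2].astype(np.float32)))
E
```

```text
px [97, 98, 97, 98, 99, 99, 99, 99, 100, 101, 100, 102, 102, 100, 100, 127, 235, 250, 248, 213, 110, 102, 104, 106, 105, 104, 102, 117, 232, 247, 249, 253, 176, 145, 147, 148, 141, 120, 105, 106, 104, 104, 105, 106, 104, 102, 104, 105, 103, 104]
px [109, 110, 111, 235, 234, 234, 231, 231, 234, 234, 234, 233, 212, 233, 233, 233, 233, 233, 233, 233, 232, 218, 216, 246, 248, 236, 232, 231, 231, 232, 231, 102, 104, 103, 104]
plate top 110 ((545.6144409179688, -192.7349853515625), (91.26359558105469, 171.67129516601562), 22.05596923828125)
plate top 130 ((545.868896484375, -192.93145751953125), (88.23046112060547, 168.70526123046875), 22.01910972595215)
plate top 150 ((545.9082641601562, -193.0247344970703), (87.09562683105469, 167.36366271972656), 21.96856689453125)
cube top 150 ((564.8968505859375, 248.12469482421875), (45.2617301940918, 42.45097732543945), 8.231429100036621)
cube top 180 ((564.8018188476562, 251.24237060546875), (43.57398986816406, 35.178157806396484), 8.2971830368042)
cube top 200 ((564.896240234375, 251.3194122314453), (42.738040924072266, 34.316375732421875), 8.4166
[... 426 characters left out ...]
075958252)
scene cube 700 [583.3 250.7  47.7] ((566.67822265625, 250.10777282714844), (43.37059783935547, 32.30794906616211), 7.657430171966553)
top plate 2239 [ 545.1 -190.6   12.1] ((546.7721557617188, -193.61410522460938), (84.10172271728516, 165.14434814453125), 22.037458419799805)
top neightop 165 [ 561.4 -229.7   51. ] ((562.8154907226562, -232.98924255371094), (39.90586853027344, 33.44270706176758), 22.473331451416016)
top cubetop 293 [564.9 249.4  53.4] ((565.7864990234375, 250.28573608398438), (39.992557525634766, 32.43087387084961), 8.198967933654785)
top cube 405 [564.9 245.5  52.8] ((565.7054443359375, 250.16525268554688), (40.13551712036133, 32.67403030395508), 8.06381607055664)
```

```bash
cat > go.py <<'E'
import sys,numpy as np
from scipy.spatial.transform import Rotation as Ro
from plant import ctrl
# usage: go.py gx gy gz yaw tilt [tilt>0: fingers point outward], repeated sets; grasp point world mm
s=ctrl.read_state();R0=Ro.from_euler("xyz",s["tool_rot"]);p0=np.array(s["tcp_pos"])
print("t",round(s["time"],2),"tcp",p0.round(1),"z",R0.apply([0,0,1]).round(3),"y",R0.apply([0,1,0]).round(3),"q",np.round(s["joint_positions"],2),"F",np.round(s["force"],1),"w",round(s["grip_width"],1),"gf",round(s["gripper_force"],1))
a=np.array(sys.argv[1:],float).reshape(-1,5) if len(sys.argv)>1 else []
for gx,gy,gz,yaw,tilt in a:
    R=Ro.from_euler("z",yaw,degrees=True)*Ro.from_euler("x",180,degrees=True)*Ro.from_euler("y",tilt,degrees=True)
    d=R0.inv().apply(np.array([gx,gy,gz])+R.apply([0,0,19])-p0)/250
    w=(R0.inv()*R).as_rotvec()/(np.pi/2)
    print("shift",d.round(4),"turn",w.round(4),"| n=",np.ceil(abs(d).max()))
E
python3 - <<'E'
import numpy as np
y=np.radians(8.2);r=np.array([np.cos(y),np.sin(y)])
g=np.array([565.8,250.3])+5*r; print("grasp",g)
z=np.array([*(-.5*r),-.866]);print("pre",np.r_[g,33]-80*z)
E
python3 go.py 610 257 180 8.2 -30
```

```text
grasp [570.74888115 251.01314467]
pre [610.33993039 256.71830202 102.28      ]
t 0.1 tcp [ 193.  -514.6  230.2] z [-0.     0.002 -1.   ] y [ 0.351 -0.936 -0.002] q [-1.32  0.09  1.37  0.    1.68 -0.1 ] F [0.6 0.8 0.9] w 85.5 gf 0.0
shift [ 2.6083 -2.3116  0.2719] turn [ 0.0347 -0.332   0.1345] | n= 3.0
```

Request:
{"name": "drive_tool", "arguments": {"increments": [[60,0.87,-0.77,0,0,0,0],[60,0.87,-0.77,0,0,0,0],[60,0.87,-0.77,0,0,0,0],[60,0.87,-0.77,0,0,0,0],[60,0.87,-0.77,0,0,0,0],[60,0.87,-0.77,0,0,0,0],[60,0.87,-0.77,0,0,0,0]], "force": 60}}

```text
time: 0.8
tcp_pos: [330.7, -254.4, 231.2]
tool_rot: [-3.141, -0.002, 0.366]
force: [1.0, -0.8, -0.5]
grip_width: 51.5
gripper_force: 0.0
```

Request:
{"name": "drive_tool", "arguments": {"increments": [[60,0.87,-0.77,0,0,0,0],[60,0.87,-0.77,0,0,0,0],[60,0.87,-0.77,0,0,0,0],[60,0.87,-0.77,0,0,0,0],[60,0.87,-0.77,0,0,0,0],[60,0.87,-0.77,0,0,0,0],[60,0.87,-0.77,0,0,0,0]]}}

```text
time: 1.5
tcp_pos: [466.5, 1.4, 230.4]
tool_rot: [-3.14, 0.0, 0.365]
force: [0.1, -0.5, 0.0]
grip_width: 51.3
gripper_force: 0.0
```

```bash
python3 go.py 610 257 130 8.2 -30
```

```text
t 1.5 tcp [466.5   1.4 230.4] z [-0.001  0.001 -1.   ] y [ 0.357 -0.934 -0.002] q [-0.12 -0.1   1.56  0.    1.68  1.09] F [ 0.1 -0.5  0. ] w 51.3 gf 0.0
shift [ 0.8642 -0.7579  0.4683] turn [ 0.0359 -0.3316  0.1382] | n= 1.0
```

Request:
{"name": "drive_tool", "arguments": {"increments": [[60,0.864,-0.758,0.468,0.036,-0.332,0.138],[60,0.864,-0.758,0.468,0.036,-0.332,0.138],[60,0.864,-0.758,0.468,0.036,-0.332,0.138],[60,0.864,-0.758,0.468,0.036,-0.332,0.138],[60,0.864,-0.758,0.468,0.036,-0.332,0.138],[60,0.864,-0.758,0.468,0.036,-0.332,0.138],[60,0.864,-0.758,0.468,0.036,-0.332,0.138],[60,0.864,-0.758,0.468,0.036,-0.332,0.138]]}}

```text
time: 2.3
tcp_pos: [600.9, 251.0, 110.9]
tool_rot: [3.139, 0.529, 0.136]
force: [0.1, -0.5, 0.3]
grip_width: 51.2
gripper_force: 0.0
```

```bash
python3 go.py 570.7 251 33 8.2 -30 610 257 102 8.2 -30
```

```text
t 2.3 tcp [600.9 251.  110.9] z [-0.499 -0.072 -0.864] y [ 0.138 -0.99   0.003] q [0.28 0.75 0.8  0.08 2.12 1.73] F [ 0.1 -0.5  0.3] w 51.2 gf 0.0
shift [ 0.0544 -0.0173  0.4054] turn [-0.0002  0.0032 -0.0037] | n= 1.0
shift [ 0.0525 -0.0187  0.0869] turn [-0.0002  0.0032 -0.0037] | n= 1.0
```

Request:
{"name": "drive_tool", "arguments": {"increments": [[60,0.053,-0.018,0.09,0,0.003,-0.004],[60,0.053,-0.018,0.09,0,0.003,-0.004],[60,0.054,-0.017,0.2,0,0.003,-0.004],[60,0.054,-0.017,0.3,0,0.003,-0.004],[60,0.054,-0.017,0.36,0,0.003,-0.004],[60,0.054,-0.017,0.405,0,0.003,-0.004],[60,0.054,-0.017,0.405,0,0.003,-0.004]]}}

```text
time: 3.0
tcp_pos: [561.0, 248.7, 20.3]
tool_rot: [-3.14, 0.52, 0.142]
force: [-0.6, 0.4, 0.4]
grip_width: 50.9
gripper_force: 0.0
```

Request:
{"name": "drive_tool", "arguments": {"increments": [[30,0,0,0,0,0,0],[20,0,0,0,0,0,0],[20,0,0,0,0,0,0],[20,0,0,0,0,0,0],[20,0,0,0,0,0,0]], "force": 60}}

```text
time: 3.5
tcp_pos: [563.2, 250.1, 21.7]
tool_rot: [-3.14, 0.515, 0.143]
force: [2.3, -1.2, 4.9]
grip_width: 31.4
gripper_force: 60.1
```

```bash
python3 go.py 480 130 120 8.2 -30;  python3 go.py 480 130 120 8.2 60
```

```text
t 3.5 tcp [563.2 250.1  21.7] z [-0.488 -0.069 -0.87 ] y [ 0.142 -0.99  -0.001] q [0.29 0.72 1.03 0.08 1.9  1.72] F [ 2.3 -1.2  4.9] w 31.4 gf 60.1
shift [-0.5407  0.4281 -0.0705] turn [-0.0008 -0.0052  0.0001] | n= 1.0
t 3.5 tcp [563.2 250.1  21.7] z [-0.488 -0.069 -0.87 ] y [ 0.142 -0.99  -0.001] q [0.29 0.72 1.03 0.08 1.9  1.72] F [ 2.3 -1.2  4.9] w 31.4 gf 60.1
shift [-0.4641  0.428  -0.1458] turn [-7.000e-04  9.948e-01 -6.000e-04] | n= 1.0
```

```bash
python3 go.py 572.5 251.4 70 8.2 -29.5  480 138 70 16 -29.5 480 138 39.5 16 -29.5
```

```text
t 3.5 tcp [563.2 250.1  21.7] z [-0.488 -0.069 -0.87 ] y [ 0.142 -0.99  -0.001] q [0.29 0.72 1.03 0.08 1.9  1.72] F [ 2.3 -1.2  4.9] w 31.4 gf 60.1
shift [-0.0625  0.0002 -0.1105] turn [-0.0008  0.0003  0.0001] | n= 1.0
shift [-0.4372  0.4017  0.1012] turn [-0.0435  0.0003 -0.0753] | n= 1.0
shift [-0.3771  0.4018  0.2073] turn [-0.0435  0.0003 -0.0753] | n= 1.0
```

Request:
{"name": "drive_tool", "arguments": {"increments": [[20,-0.0625,0,-0.11,0,0,0],[20,-0.437,0.402,0.101,-0.0435,0,-0.075],[20,-0.437,0.402,0.101,-0.0435,0,-0.075],[20,-0.437,0.402,0.101,-0.0435,0,-0.075],[20,-0.437,0.402,0.101,-0.0435,0,-0.075],[20,-0.41,0.402,0.15,-0.0435,0,-0.075],[20,-0.39,0.402,0.185,-0.0435,0,-0.075],[20,-0.385,0.402,0.193,-0.0435,0,-0.075]]}}

```text
time: 4.3
tcp_pos: [469.8, 136.2, 23.4]
tool_rot: [-3.14, 0.521, 0.281]
force: [-0.0, -0.6, -2.0]
grip_width: 30.9
gripper_force: 59.9
```

```bash
python3 go.py  480 138 38.5 16 -29.5
```

```text
t 4.3 tcp [469.8 136.2  23.4] z [-0.478 -0.136 -0.868] y [ 0.276 -0.961 -0.001] q [ 0.19  0.47  1.41 -0.04  1.78  1.49] F [-0.  -0.6 -2. ] w 30.9 gf 59.9
shift [0.0062 0.0042 0.0031] turn [-0.0004  0.0036  0.0007] | n= 1.0
```

Request:
{"name": "drive_tool", "arguments": {"increments": [[20,0.002,0,0.004,0,0.004,0],[20,0.005,0,0.008,0,0.004,0],[20,0.005,0,0.008,0,0.004,0],[32,0.005,0,0.008,0,0.004,0],[38,0.005,0,0.008,0,0.004,0],[60,0.005,0,0.008,0,0.004,0],[60,0.005,0,0.008,0,0.004,0]]}}

```text
time: 5.0
tcp_pos: [470.0, 135.5, 23.6]
tool_rot: [-3.141, 0.512, 0.279]
force: [0.8, 0.2, -0.2]
grip_width: 51.2
gripper_force: 0.0
```

Request:
{"name": "drive_tool", "arguments": {"increments": [[60,0,0,-0.15,0,0,0],[60,0,0,-0.3,0,0,0],[60,0,0,-0.4,0,0,0],[60,0,0,-0.4,0,0,0]]}}

```text
time: 5.4
tcp_pos: [520.0, 149.6, 114.1]
tool_rot: [3.141, 0.503, 0.279]
force: [0.5, 0.1, 0.7]
grip_width: 51.2
gripper_force: 0.0
```

```bash
cat >> h.py <<'E'
def blob(d,xl,xh,yl,yh,zl,zh):
    w=cloud(d);m=(w[...,0]>xl)&(w[...,0]<xh)&(w[...,1]>yl)&(w[...,1]<yh)&(w[...,2]>zl)&(w[...,2]<zh);p=w[m]
    return len(p),np.median(p,0).round(1),cv2.minAreaRect(p[:,:2].astype(np.float32))
E
python3 - <<'E'
from plant import camera
from h import *
for n in("top","scene"):
    d=camera(n);cv2.imwrite(f"pics/{n}1.png",d["frame"][:,:,::-1])
    try: print(n,blob(d,400,540,70,200,48,56))
    except Exception as e: print(n,e)
E
python3 go.py
```

```text
top (304, array([472.8, 136.7,  53.1]), ((473.4491271972656, 136.10321044921875), (39.8408203125, 32.40031814575195), 16.464942932128906))
scene (251, array([477.6, 136.4,  52.3]), ((474.3770751953125, 136.50498962402344), (46.04121398925781, 31.041973114013672), 14.875584602355957))
t 5.5 tcp [517.  148.9 110.2] z [-0.471 -0.134 -0.872] y [ 0.275 -0.961 -0.001] q [ 0.2   0.49  1.2  -0.04  1.97  1.48] F [ 0.5 -0.2 -0.9] w 51.0 gf 0.0
```

View pics/scene1.png

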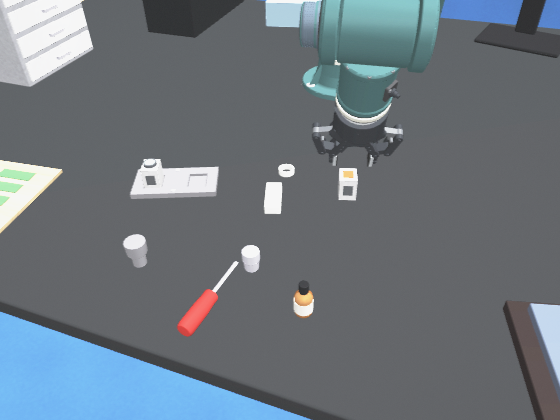

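The cube stands at (347,185) in the scene view, released and upright; the top view puts its centre at (473.5,136.3), yaw 16.3°. Its tool will now be tilted further inward for the first quarter turn.

```bash
python3 go.py  543 156.7 75.4 16.3 -58  478.3 137.7 33 16.3 -58
```

```text
t 5.5 tcp [517.  148.9 110.2] z [-0.471 -0.134 -0.872] y [ 0.275 -0.961 -0.001] q [ 0.2   0.49  1.2  -0.04  1.97  1.48] F [ 0.5 -0.2 -0.9] w 51.0 gf 0.0
shift [ 0.1265 -0.0008  0.135 ] turn [-0.0028 -0.3187 -0.0023] | n= 1.0
shift [-0.0256  0.0011  0.4149] turn [-0.0028 -0.3187 -0.0023] | n= 1.0
```

Request:
{"name": "drive_tool", "arguments": {"increments": [[60,0.126,0,0.135,-0.003,-0.319,-0.002],[60,0.126,0,0.135,-0.003,-0.319,-0.002],[60,0.126,0,0.135,-0.003,-0.319,-0.002],[60,0.126,0,0.135,-0.003,-0.319,-0.002],[60,0.126,0,0.135,-0.003,-0.319,-0.002],[60,0.126,0,0.135,-0.003,-0.319,-0.002]]}}

```text
time: 6.1
tcp_pos: [526.5, 151.8, 64.3]
tool_rot: [3.141, 1.016, 0.284]
force: [-0.1, 0.7, -0.3]
grip_width: 51.4
gripper_force: 0.0
```

```bash
python3 go.py 478.3 137.7 33 16.3 -58
```

```text
t 6.1 tcp [526.5 151.8  64.3] z [-0.816 -0.239 -0.527] y [ 0.281 -0.96   0.   ] q [ 0.21  0.9   0.87 -0.09  2.39  1.47] F [-0.1  0.7 -0.3] w 51.4 gf 0.0
shift [ 7.000e-04 -2.000e-04  3.127e-01] turn [ 0.0001  0.0023 -0.0002] | n= 1.0
```

Request:
{"name": "drive_tool", "arguments": {"increments": [[60,0,0,0.12,0,0,0],[60,0,0,0.22,0,0,0],[60,0,0,0.28,0,0,0],[60,0,0,0.31,0,0,0],[60,0,0,0.31,0,0,0]]}}

```text
time: 6.6
tcp_pos: [463.7, 133.3, 25.6]
tool_rot: [3.14, 1.012, 0.283]
force: [0.2, -0.8, 0.2]
grip_width: 51.4
gripper_force: 0.0
```

Request:
{"name": "drive_tool", "arguments": {"increments": [[30,0,0,0,0,0,0],[20,0,0,0,0,0,0],[20,0,0,0,0,0,0],[20,0,0,0,0,0,0],[20,0,0,0,0,0,0],[20,0,0,0,0,0,0]]}}

```text
time: 7.2
tcp_pos: [465.3, 133.8, 25.7]
tool_rot: [3.14, 1.012, 0.283]
force: [2.0, 1.2, 6.5]
grip_width: 31.2
gripper_force: 60.2
```

```bash
python3 go.py 478.3 137.7 90 16.3 -58 490 137.7 90 16.3 -10 490 140 90 16.3 32
```

```text
t 7.2 tcp [465.3 133.8  25.7] z [-0.813 -0.238 -0.531] y [ 0.281 -0.96   0.001] q [ 0.21  0.8   1.12 -0.08  2.23  1.48] F [2.  1.2 6.5] w 31.2 gf 60.2
shift [-0.1893 -0.0003 -0.1066] turn [ 0.0002 -0.0005 -0.0005] | n= 1.0
shift [-0.1089  0.0128 -0.1697] turn [ 4.000e-04  5.329e-01 -3.000e-04] | n= 1.0
shift [-0.088   0.0039 -0.2228] turn [ 5.000e-04  9.995e-01 -2.000e-04] | n= 1.0
```

Request:
{"name": "drive_tool", "arguments": {"increments": [[20,-0.1,0,-0.056,0,0,0],[20,-0.189,0,-0.107,0,0,0],[20,-0.109,0.006,-0.17,0,0.53,0],[20,-0.109,0.006,-0.17,0,0.53,0],[20,-0.109,0.006,-0.17,0,0.53,0],[20,-0.109,0.006,-0.17,0,0.53,0],[20,-0.109,0.006,-0.17,0,0.53,0],[20,-0.109,0.006,-0.17,0,0.53,0]]}}

```text
time: 8.0
tcp_pos: [485.2, 138.1, 70.9]
tool_rot: [3.141, 0.175, 0.284]
force: [0.5, 0.4, -1.2]
grip_width: 31.2
gripper_force: 59.6
```

```bash
python3 go.py 490 140 75 16.3 32.1
```

```text
t 8.0 tcp [485.2 138.1  70.9] z [-0.166 -0.05  -0.985] y [ 0.281 -0.96   0.001] q [ 0.18  0.2   1.58 -0.02  1.54  1.47] F [ 0.5  0.4 -1.2] w 31.2 gf 59.6
shift [ 0.0683 -0.0019  0.0368] turn [6.000e-04 4.678e-01 1.000e-04] | n= 1.0
```

Request:
{"name": "drive_tool", "arguments": {"increments": [[20,0.068,-0.002,0.037,0,0.468,0],[20,0.068,-0.002,0.037,0,0.468,0],[20,0.068,-0.002,0.037,0,0.468,0],[20,0.068,-0.002,0.037,0,0.468,0],[20,0.068,-0.002,0.037,0,0.468,0],[20,0.068,-0.002,0.037,0,0.468,0]]}}

```text
time: 8.6
tcp_pos: [491.2, 141.7, 49.9]
tool_rot: [-3.139, -0.54, 0.283]
force: [-2.3, -1.2, -3.5]
grip_width: 31.2
gripper_force: 59.7
```

```bash
python3 go.py 490 140 30 16.3 32.1; python3 - <<'E'
from plant import camera
import cv2
d=camera("scene");cv2.imwrite("pics/s2.png",cv2.resize(d["frame"][100:280,240:480,::-1],None,fx=3,fy=3))
E
```

```text
t 8.6 tcp [491.2 141.7  49.9] z [ 0.493  0.146 -0.858] y [ 0.28  -0.96  -0.002] q [ 0.11 -0.22  2.13  0.14  0.7   1.32] F [-2.3 -1.2 -3.5] w 31.2 gf 59.7
shift [-0.0451  0.0054  0.1409] turn [-0.001   0.0132 -0.0008] | n= 1.0
```

View pics/s2.png

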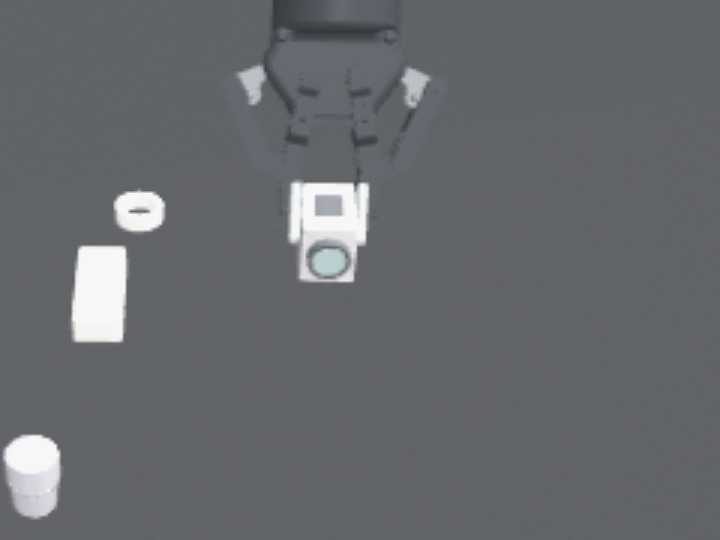

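The crop shows the cube held level, with its barrel facing the camera at (327,262), away from the robot. Lower it onto its side.

Request:
{"name": "drive_tool", "arguments": {"increments": [[20,-0.02,0.003,0.07,-0.001,0.013,0],[20,-0.035,0.005,0.115,-0.001,0.013,0],[20,-0.045,0.005,0.14,-0.001,0.013,0],[20,-0.045,0.005,0.14,-0.001,0.013,0]]}}

```text
time: 9.05
tcp_pos: [510.1, 144.4, 22.4]
tool_rot: [3.14, -0.573, 0.285]
force: [-0.2, -0.1, -1.4]
grip_width: 31.2
gripper_force: 59.7
```

```bash
python3 go.py 490 140 27 16.3 32.1
```

```text
t 9.05 tcp [510.1 144.4  22.4] z [ 0.521  0.15  -0.84 ] y [ 0.28  -0.96   0.002] q [ 0.11 -0.14  2.14  0.17  0.58  1.28] F [-0.2 -0.1 -1.4] w 31.2 gf 59.7
shift [-0.06   -0.0058  0.0158] turn [ 0.0012 -0.0082  0.0003] | n= 1.0
```

Request:
{"name": "drive_tool", "arguments": {"increments": [[20,-0.011,0,0.017,0.001,-0.006,0],[20,-0.022,0,0.034,0.001,-0.006,0],[20,-0.022,0,0.034,0.001,-0.006,0],[20,-0.022,0,0.034,0.001,-0.006,0]]}}

```text
time: 9.45
tcp_pos: [509.6, 144.2, 13.1]
tool_rot: [3.141, -0.567, 0.285]
force: [1.2, -0.7, 0.2]
grip_width: 31.5
gripper_force: 59.9
```

Request:
{"name": "drive_tool", "arguments": {"increments": [[20,-0.002,0,0.003,0,0,0],[20,-0.004,0,0.006,0,0,0],[20,-0.004,0,0.006,0,0,0]]}}

```text
time: 9.75
tcp_pos: [509.9, 144.3, 13.0]
tool_rot: [3.14, -0.569, 0.285]
force: [-7.7, -2.2, 12.7]
grip_width: 31.2
gripper_force: 62.2
```

```bash
python3 go.py
```

```text
t 9.75 tcp [509.9 144.3  13. ] z [ 0.517  0.15  -0.842] y [ 0.281 -0.96   0.001] q [ 0.11 -0.12  2.15  0.17  0.56  1.28] F [-7.7 -2.2 12.7] w 31.2 gf 62.2
```

Request:
{"name": "drive_tool", "arguments": {"increments": [[38,0,0,0,0,0,0],[42,0,0,0,0,0,0],[60,0,0,0,0,0,0],[60,0,0,0,0,0,0],[60,0,0,-0.15,0,0,0],[60,0,0,-0.3,0,0,0],[60,0,0,-0.45,0,0,0],[60,0,0,-0.45,0,0,0]]}}

```text
time: 10.55
tcp_pos: [452.6, 127.2, 111.5]
tool_rot: [3.138, -0.576, 0.286]
force: [0.4, 0.0, 0.7]
grip_width: 51.4
gripper_force: 0.0
```

```bash
python3 - <<'E'
from plant import camera
from h import *
for n in("top","scene"):
    d=camera(n)
    if n=="scene": cv2.imwrite("pics/s3.png",cv2.resize(d["frame"][100:280,240:480,::-1],None,fx=3,fy=3))
    for zr in((36,44),(8,44)): 
        try: print(n,blob(d,440,570,80,200,*zr))
        except Exception as e: print(n,"none")
E
python3 go.py
```

```text
top (337, array([507.2, 143.2,  41.4]), ((510.603271484375, 143.8546142578125), (51.43913650512695, 31.882265090942383), 16.176233291625977))
top (409, array([509.2, 141.7,  41.1]), ((510.67633056640625, 143.86416625976562), (52.180362701416016, 32.030250549316406), 16.372888565063477))
scene (310, array([512.9, 143.5,  40.4]), ((508.6686096191406, 143.24745178222656), (47.4393196105957, 32.229156494140625), 15.219377517700195))
scene (559, array([526.1, 146.3,  38.6]), ((511.91925048828125, 144.04005432128906), (54.64080047607422, 32.217464447021484), 16.28256607055664))
t 10.65 tcp [451.1 127.2 106.4] z [ 0.516  0.15  -0.843] y [ 0.28  -0.96   0.001] q [ 0.08 -0.43  2.17  0.15  0.86  1.3 ] F [ 0.9 -0.5  0.1] w 51.5 gf 0.0
```

View pics/s3.png

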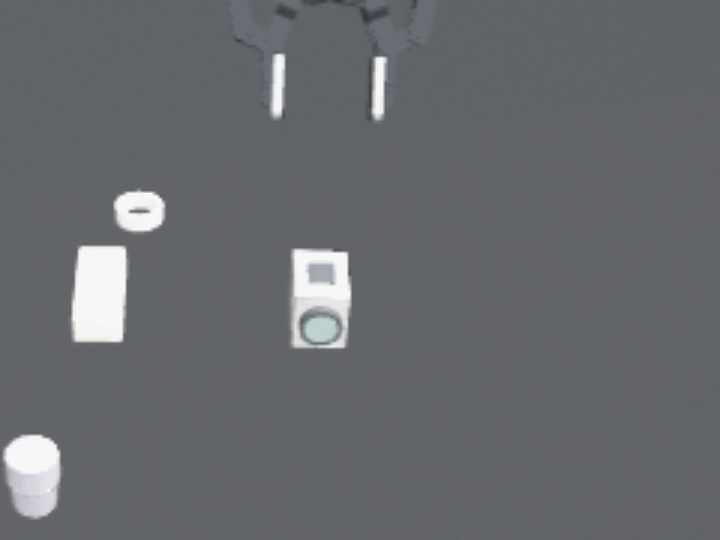

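The cube lies on its 32×46 side at (320,300) in the crop, barrel toward the camera. Its block centre is about (507.7,143.0), yaw 16.2°. Swing the empty hand over to the inward tilt.

```bash
python3 go.py 560 158 160 16.2 -10 
```

```text
t 10.65 tcp [451.1 127.2 106.4] z [ 0.516  0.15  -0.843] y [ 0.28  -0.96   0.001] q [ 0.08 -0.43  2.17  0.15  0.86  1.3 ] F [ 0.9 -0.5  0.1] w 51.5 gf 0.0
shift [0.4456 0.004  0.1187] turn [ 0.0006 -0.4726  0.0011] | n= 1.0
```

Request:
{"name": "drive_tool", "arguments": {"increments": [[60,0.08,0,-0.12,0,0,0],[60,0.446,0.004,0.119,0,-0.473,0],[60,0.446,0.004,0.119,0,-0.473,0],[60,0.446,0.004,0.119,0,-0.473,0],[60,0.446,0.004,0.119,0,-0.473,0],[60,0.446,0.004,0.119,0,-0.473,0],[60,0.446,0.004,0.119,0,-0.473,0]]}}

```text
time: 11.35
tcp_pos: [558.1, 157.7, 133.9]
tool_rot: [-3.141, 0.189, 0.285]
force: [-0.0, 0.7, -0.0]
grip_width: 51.2
gripper_force: 0.0
```

```bash
python3 go.py 584.3 165.3 81.4 16.2 -52
```

```text
t 11.35 tcp [558.1 157.7 133.9] z [-0.18  -0.053 -0.982] y [ 0.281 -0.96  -0.   ] q [ 0.19  0.33  1.29 -0.02  1.71  1.47] F [-0.   0.7 -0. ] w 51.2 gf 0.0
shift [0.0967 0.0003 0.2431] turn [ 0.0006 -0.4574  0.0012] | n= 1.0
```

Request:
{"name": "drive_tool", "arguments": {"increments": [[60,0.097,0,0.05,0,-0.457,0.001],[60,0.097,0,0.1,0,-0.457,0.001],[60,0.097,0,0.2,0,-0.457,0.001],[60,0.097,0,0.243,0,-0.457,0.001],[60,0.097,0,0.243,0,-0.457,0.001],[60,0.097,0,0.243,0,-0.457,0.001],[60,0.097,0,0.243,0,-0.457,0.001]]}}

```text
time: 12.05
tcp_pos: [568.7, 160.8, 71.9]
tool_rot: [3.14, 0.9, 0.282]
force: [0.3, 0.4, 0.1]
grip_width: 51.0
gripper_force: 0.0
```

```bash
python3 go.py 516.3 145.5 26 16.2 -52
```

```text
t 12.05 tcp [568.7 160.8  71.9] z [-0.752 -0.22  -0.621] y [ 0.28  -0.96   0.001] q [ 0.21  0.92  0.76 -0.08  2.37  1.47] F [0.3 0.4 0.1] w 51.0 gf 0.0
shift [ 0.0079 -0.      0.3611] turn [ 0.0006 -0.0046 -0.0002] | n= 1.0
```

Request:
{"name": "drive_tool", "arguments": {"increments": [[60,0.008,0,0.12,0,-0.004,0],[60,0.008,0,0.24,0,-0.004,0],[60,0.008,0,0.31,0,-0.004,0],[60,0.008,0,0.345,0,-0.004,0],[60,0.008,0,0.36,0,-0.004,0],[60,0.008,0,0.36,0,-0.004,0]]}}

```text
time: 12.65
tcp_pos: [503.7, 141.6, 19.7]
tool_rot: [3.139, 0.898, 0.281]
force: [-0.1, 0.4, 0.1]
grip_width: 50.9
gripper_force: 0.0
```

Request:
{"name": "drive_tool", "arguments": {"increments": [[30,0,0,0,0,0,0],[20,0,0,0,0,0,0],[20,0,0,0,0,0,0],[20,0,0,0,0,0,0],[20,0,0,0,0,0,0],[20,0,0,0,0,0,0]]}}

```text
time: 13.25
tcp_pos: [504.2, 141.7, 19.2]
tool_rot: [3.139, 0.899, 0.281]
force: [2.5, 0.9, 5.1]
grip_width: 31.0
gripper_force: 60.5
```

```bash
python3 go.py 516.3 145.5 110 16.2 -52  516 145.5 110 16.2 38 
```

```text
t 13.25 tcp [504.2 141.7  19.2] z [-0.752 -0.22  -0.622] y [ 0.279 -0.96   0.002] q [ 0.2   0.81  1.05 -0.08  2.18  1.48] F [2.5 0.9 5.1] w 31.0 gf 60.5
shift [-0.2536 -0.0005 -0.1896] turn [ 0.0008 -0.0052 -0.0006] | n= 1.0
shift [-0.1777 -0.0008 -0.2641] turn [1.100e-03 9.948e-01 1.000e-04] | n= 1.0
```

Request:
{"name": "drive_tool", "arguments": {"increments": [[20,-0.15,0,-0.11,0,0,0],[20,-0.254,0,-0.19,0,0,0],[20,-0.178,0,-0.264,0.001,0.995,0],[20,-0.178,0,-0.264,0.001,0.995,0],[20,-0.178,0,-0.264,0.001,0.995,0],[20,-0.178,0,-0.264,0.001,0.995,0],[20,-0.178,0,-0.264,0.001,0.995,0],[20,-0.178,0,-0.264,0.001,0.995,0]]}}

```text
time: 14.05
tcp_pos: [526.8, 148.4, 94.3]
tool_rot: [3.141, -0.005, 0.283]
force: [-0.0, 0.3, -2.1]
grip_width: 31.2
gripper_force: 59.7
```

```bash
python3 go.py 516 50 130 17 20  520.6 -157.8 130 22 38.5
```

```text
t 14.05 tcp [526.8 148.4  94.3] z [ 0.005  0.001 -1.   ] y [ 0.279 -0.96   0.001] q [ 0.17  0.14  1.58 -0.    1.41  1.46] F [-0.   0.3 -2.1] w 31.2 gf 59.7
shift [-0.125   0.3656 -0.0718] turn [ 0.0022  0.2189 -0.0088] | n= 1.0
shift [-0.318   1.1645 -0.084 ] turn [ 0.0224  0.4241 -0.0618] | n= 2.0
```

Request:
{"name": "drive_tool", "arguments": {"increments": [[20,-0.16,0.58,-0.1,0.01,0.21,-0.03],[20,-0.16,0.58,-0.1,0.01,0.21,-0.03],[20,-0.16,0.58,-0.1,0.01,0.21,-0.03],[20,-0.16,0.58,-0.1,0.01,0.21,-0.03],[20,-0.16,0.58,-0.1,0.01,0.21,-0.03]]}}

```text
time: 14.55
tcp_pos: [527.9, -3.9, 118.8]
tool_rot: [-3.133, -0.328, 0.325]
force: [0.1, -0.2, -1.8]
grip_width: 30.8
gripper_force: 60.4
```

```bash
python3 go.py  520.6 -157.8 130 22 38.5
```

```text
t 14.55 tcp [527.9  -3.9 118.8] z [ 0.302  0.11  -0.947] y [ 0.321 -0.947 -0.008] q [-0.22 -0.12  1.83  0.19  1.15  0.97] F [ 0.1 -0.2 -1.8] w 30.8 gf 60.4
shift [-0.1723  0.5711 -0.0477] turn [ 0.0131  0.219  -0.0342] | n= 1.0
```

Request:
{"name": "drive_tool", "arguments": {"increments": [[20,-0.172,0.571,-0.048,0.013,0.219,-0.034],[20,-0.172,0.571,-0.048,0.013,0.219,-0.034],[20,-0.172,0.571,-0.048,0.013,0.219,-0.034],[20,-0.172,0.571,-0.048,0.013,0.219,-0.034],[20,-0.172,0.571,-0.048,0.013,0.219,-0.034],[20,-0.172,0.571,-0.048,0.013,0.219,-0.034]]}}

```text
time: 15.15
tcp_pos: [533.0, -150.9, 114.6]
tool_rot: [-3.139, -0.671, 0.387]
force: [-0.0, 0.4, -2.3]
grip_width: 31.0
gripper_force: 60.6
```

```bash
python3 go.py  520.6 -157.8 70 22.03 38.45; python3 - <<'E'
from plant import camera
import cv2,numpy as np
o=[]
for n,(x,y,w,h) in (("scene",(110,80,160,160)),("top",(300,160,160,160))):
    d=camera(n);np.savez(n+"4.npz",**d);o.append(cv2.resize(d["frame"][y:y+h,x:x+w,::-1],(400,400)))
cv2.imwrite("pics/s4.png",np.hstack(o))
E
```

```text
t 15.15 tcp [ 533.  -150.9  114.6] z [ 0.575  0.237 -0.783] y [ 0.379 -0.925 -0.002] q [-0.72 -0.1   1.94  0.69  1.08  0.2 ] F [-0.   0.4 -2.3] w 31.0 gf 60.6
shift [-0.155   0.0074  0.1807] turn [-0.0027 -0.      0.0013] | n= 1.0
```

View pics/s4.png

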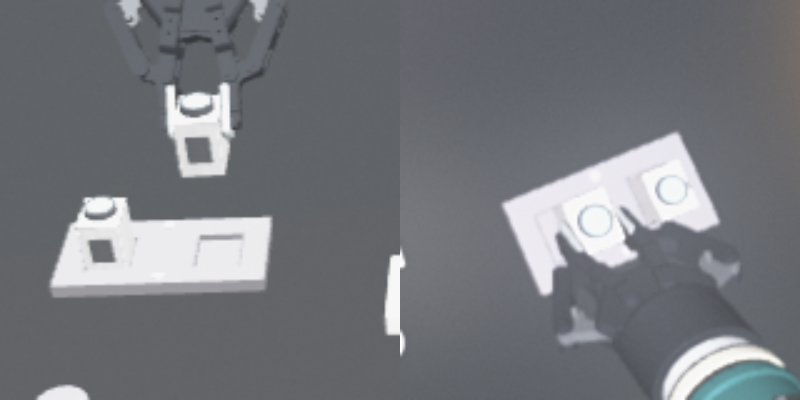

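The cube is held barrel-up over the empty pocket: barrel at (197,103) in the left crop and (595,220) in the right. The neighbour is untouched. Go lower, then measure the cube against the neighbour in the same images.

Request:
{"name": "drive_tool", "arguments": {"increments": [[20,-0.08,0.007,0.09,-0.003,0,0.001],[20,-0.155,0.007,0.18,-0.003,0,0.001],[20,-0.155,0.007,0.18,-0.003,0,0.001],[20,-0.155,0.007,0.18,-0.003,0,0.001]]}}

```text
time: 15.65
tcp_pos: [531.6, -152.1, 56.2]
tool_rot: [3.14, -0.673, 0.387]
force: [0.2, -1.0, -1.3]
grip_width: 31.2
gripper_force: 60.4
```

```bash
python3 go.py  520.6 -157.8 50 22.03 38.45; python3 - <<'E'
from plant import camera
from h import *
o=[]
for n,(x,y,w,h) in (("scene",(110,120,120,90)),("top",(330,200,120,90))):
    d=camera(n);np.savez(n+"5.npz",**d);o.append(cv2.resize(d["frame"][y:y+h,x:x+w,::-1],(400,300),interpolation=cv2.INTER_CUBIC))
    W=cloud(d)
    # barrel lens = greenish/blue tint pixels (blue notably above red)
    f=d["frame"].astype(int);
    for nm,(xl,xh,yl,yh) in (("cube",(495,580,-190,-120)),("neigh",(530,600,-270,-205))):
        for zl,zh in ((45,120),):
            m=(W[...,0]>xl)&(W[...,0]<xh)&(W[...,1]>yl)&(W[...,1]<yh)&(W[...,2]>zl)&(W[...,2]<zh)
            p=W[m];hst=np.histogram(p[:,2],bins=np.arange(zl,zh+1,3));print(n,nm,len(p),[(int(b),int(c)) for c,b in zip(*hst) if c>3])
            t=m&(f[...,2]-f[...,0]>8); q=W[t]
            if len(q)>5: print("  tint",len(q),np.median(q,0).round(1),((q.max(0)+q.min(0))/2).round(1))
cv2.imwrite("pics/s5.png",np.hstack(o))
E
```

```text
t 15.65 tcp [ 531.6 -152.1   56.2] z [ 0.578  0.234 -0.782] y [ 0.377 -0.926  0.002] q [-0.72 -0.02  2.    0.74  0.97  0.09] F [ 0.2 -1.  -1.3] w 31.2 gf 60.4
shift [-0.0543  0.0044  0.0646] turn [ 0.0001 -0.0009  0.0015] | n= 1.0
scene cube 1061 [(45, 26), (48, 23), (51, 21), (54, 27), (57, 28), (60, 33), (63, 30), (66, 43), (69, 48), (72, 57), (75, 53), (78, 63), (81, 113), (84, 55), (87, 125), (90, 39), (93, 31), (96, 35), (99, 41), (102, 40), (105, 30), (108, 30), (111, 26), (114, 19), (117, 25)]
  tint 359 [ 515.  -143.9   97.2] [ 519.3 -155.1   87.9]
scene neigh 250 [(45, 33), (48, 64), (51, 55), (54, 50), (57, 48)]
  tint 36 [ 567.3 -229.9   57.1] [ 562.2 -232.8   55.1]
top cube 681 [(51, 4), (63, 5), (66, 5), (69, 17), (72, 20), (75, 27), (78, 26), (81, 93), (84, 130), (87, 90), (90, 101), (93, 25), (96, 6), (99, 21), (102, 32), (105, 22), (108, 31), (111, 13), (117, 4)]
  tint 306 [ 518.2 -146.6   92.4] [ 520.5 -154.1   92.1]
top neigh 319 [(45, 12), (48, 86), (51, 84), (54, 53), (57, 80), (60, 4)]
  tint 55 [ 562.9 -229.9   57.2] [ 562.  -232.3   56.7]
```

View pics/s5.png

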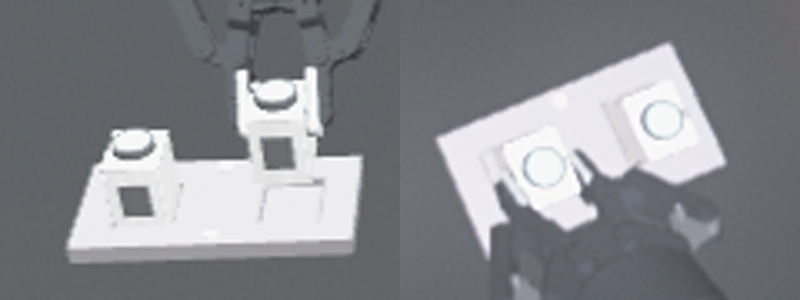

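```bash
cat > lens.py <<'E'
from h import *
def lens(d,c,r=9,k=8):
    x,y=c[0]-r,c[1]-r;f=d["frame"][y:y+2*r+1,x:x+2*r+1]
    F=cv2.resize(f,None,fx=k,fy=k,interpolation=cv2.INTER_CUBIC).astype(int)
    m=((F[...,2]-F[...,0])>9).astype(np.uint8)
    cs=cv2.findContours(m,0,1)[0]
    c=min([q for q in cs if cv2.contourArea(q)>k*k*12],key=lambda q:np.linalg.norm(q[:,0].mean(0)-r*k))
    e=cv2.fitEllipse(c);return (np.array(e[0])+.5)/k-.5+[x,y],np.array(e[1])/k,cv2.contourArea(c)/k/k
if __name__=="__main__":
    import sys
    tag=sys.argv[1];zb=float(sys.argv[2]);px=[int(v) for v in sys.argv[3:]]
    for n,cs in (("scene",(px[0:2],px[2:4])),("top",(px[4:6],px[6:8]))):
        d=dict(np.load(n+tag+".npz"))
        P=[]
        for c,z in zip(cs,(zb,56)):
            uv,ax,A=lens(d,c);P.append(ray(d,uv,z)[0]);print(n,uv.round(2),ax.round(1),round(A),P[-1].round(1))
        print("  cube-neigh",(P[0]-P[1])[:2].round(2),"want",(86*np.array([-np.sin(np.radians(22.03)),np.cos(np.radians(22.03))])).round(2))
E
python3 lens.py 5 88.9 192 148 150 162 373 250 409 236
```

```text
scene [191.69 147.58] [ 5.8 11.6] 15 [ 535.  -152.1   88.9]
scene [149.17 162.14] [ 6.9 12.1] 20 [ 563.  -234.5   56. ]
  cube-neigh [-28.06  82.37] want [-32.26  79.72]
top [372.67 249.77] [12.1 12.8] 121 [ 531.8 -152.5   88.9]
top [408.26 235.52] [11.6 12.7] 116 [ 562.  -232.5   56. ]
  cube-neigh [-30.17  79.95] want [-32.26  79.72]
```

```bash
python3 go.py  519.7 -157.5 49 22.03 38.45 519.7 -157.5 47 22.03 38.45
```

```text
t 15.75 tcp [ 532.7 -153.8   58.3] z [ 0.58   0.23  -0.781] y [ 0.376 -0.927  0.006] q [-0.72 -0.02  2.    0.74  0.97  0.09] F [-0.7 -0.  -1.9] w 30.9 gf 60.4
shift [-0.0654 -0.0065  0.0716] turn [ 0.0027 -0.0022  0.0027] | n= 1.0
shift [-0.0704 -0.0066  0.0778] turn [ 0.0027 -0.0022  0.0027] | n= 1.0
```

Request:
{"name": "drive_tool", "arguments": {"increments": [[20,-0.03,-0.003,0.036,0.001,-0.002,0.003],[20,-0.063,-0.003,0.072,0.001,-0.002,0.003],[20,-0.063,-0.003,0.072,0.001,-0.002,0.003],[20,-0.063,-0.003,0.072,0.001,-0.002,0.003],[20,-0.063,-0.003,0.072,0.001,-0.002,0.003]]}}

```text
time: 16.25
tcp_pos: [530.1, -154.0, 32.3]
tool_rot: [-3.14, -0.67, 0.38]
force: [0.7, -0.6, -0.7]
grip_width: 30.9
gripper_force: 60.4
```

```bash
python3 go.py; python3 - <<'E'
from plant import camera
from h import *
o=[]
for n,(x,y,w,h) in (("scene",(110,120,120,90)),("top",(330,200,120,90))):
    d=camera(n);np.savez(n+"6.npz",**d);o.append(cv2.resize(d["frame"][y:y+h,x:x+w,::-1],(400,300),interpolation=cv2.INTER_CUBIC))
cv2.imwrite("pics/s6.png",np.hstack(o))
E
python3 go.py  520.2 -158.1 45 22.03 38.45 ; python3 lens.py 6 66 194 160 150 162 370 252 409 236
```

```text
t 16.25 tcp [ 530.1 -154.    32.3] z [ 0.576  0.231 -0.784] y [ 0.372 -0.928 -0.001] q [-0.73  0.02  2.02  0.77  0.93  0.04] F [ 0.7 -0.6 -0.7] w 30.9 gf 60.4
t 16.35 tcp [ 530.2 -154.1   32.6] z [ 0.576  0.231 -0.784] y [ 0.372 -0.928 -0.   ] q [-0.73  0.02  2.02  0.77  0.93  0.04] F [ 0.1 -0.4 -1.8] w 31.0 gf 60.4
shift [-0.0029 -0.0003  0.0105] turn [ 0.0013  0.0008 -0.002 ] | n= 1.0Traceback (most recent call last):
  File "lens.py", line 16, in <module>
    uv,ax,A=lens(d,c);P.append(ray(d,uv,z)[0]);print(n,uv.round(2),ax.round(1),round(A),P[-1].round(1))
            ~~~~^^^^^
  File "lens.py", line 7, in lens
    c=min([q for q in cs if cv2.contourArea(q)>k*k*12],key=lambda q:np.linalg.norm(q[:,0].mean(0)-r*k))
ValueError: min() iterable argument is empty
```

View pics/s6.png

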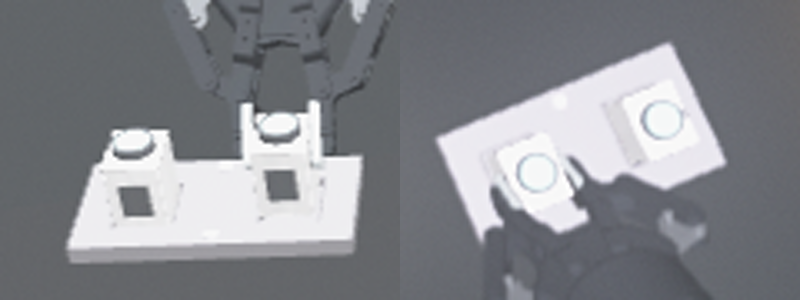

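The cube hovers just above its pocket, upright: barrel at (278,126) in the left crop and (537,173) in the right. It lines up with the pocket by eye, so I check with the top view only.

```bash
python3 - <<'E'
from lens import *
d=dict(np.load("top6.npz"))
P=[]
for c,z in (((371,252),65.3),((409,236),56)):
    uv,ax,A=lens(d,c);P.append(ray(d,uv,z)[0]);print(uv.round(2),ax.round(1),round(A),P[-1].round(1))
print((P[0]-P[1])[:2])
for (xl,xh,yl,yh,zl,zh) in ((495,570,-190,-120,57,63),(530,600,-270,-205,48,53)): print(blob(d,xl,xh,yl,yh,zl,zh))
E
```

```text
[370.54 251.39] [11.7 12.3] 113 [ 529.6 -153.1   65.3]
[408.28 235.51] [11.7 12.7] 116 [ 562.  -232.5   56. ]
[-32.364991    79.36341284]
(211, array([ 526.8, -154.4,   59.6]), ((529.322509765625, -159.0542449951172), (54.71913528442383, 47.422183990478516), 87.69114685058594))
(158, array([ 561.6, -229.6,   51.1]), ((562.8404541015625, -232.78158569335938), (39.83256149291992, 32.43496322631836), 23.051401138305664))
```

The offset to the neighbour is (-32.4, 79.4) against a wanted (-32.3, 79.7), so I lower straight down.

Request:
{"name": "drive_tool", "arguments": {"increments": [[20,-0.006,0,0.008,0,0,0],[20,-0.0125,0,0.0157,0,0,0],[20,-0.0125,0,0.0157,0,0,0],[20,-0.0125,0,0.0157,0,0,0]]}}

```text
time: 16.75
tcp_pos: [529.9, -153.7, 27.0]
tool_rot: [-3.14, -0.669, 0.38]
force: [0.0, 0.5, -1.7]
grip_width: 31.1
gripper_force: 60.4
```

Request:
{"name": "drive_tool", "arguments": {"increments": [[20,-0.004,0,0.005,0,0,0],[20,-0.0075,0,0.0095,0,0,0],[20,-0.0075,0,0.0095,0,0,0],[20,-0.0075,0,0.0095,0,0,0]]}}

```text
time: 17.15
tcp_pos: [530.3, -153.9, 24.7]
tool_rot: [-3.141, -0.67, 0.381]
force: [-1.5, -0.1, 1.8]
grip_width: 31.2
gripper_force: 60.7
```

```bash
python3 go.py
```

```text
t 17.15 tcp [ 530.3 -153.9   24.7] z [ 0.576  0.231 -0.784] y [ 0.372 -0.928 -0.001] q [-0.73  0.03  2.03  0.78  0.91  0.03] F [-1.5 -0.1  1.8] w 31.2 gf 60.7
```

Request:
{"name": "drive_tool", "arguments": {"increments": [[20,-0.0025,0,0.003,0,0,0],[20,-0.004,0,0.005,0,0,0],[20,-0.004,0,0.005,0,0,0],[20,-0.004,0,0.005,0,0,0]]}}

```text
time: 17.55
tcp_pos: [530.8, -154.0, 24.6]
tool_rot: [3.141, -0.672, 0.382]
force: [-6.1, 1.0, 8.4]
grip_width: 31.2
gripper_force: 62.2
```

```bash
python3 go.py; python3 - <<'E'
from plant import camera
from lens import *
d=camera("top");S=camera("scene");np.savez("scene7.npz",**S)
for c,z in (((370,252),56),((409,236),56)):
    uv,ax,A=lens(d,c);print(uv.round(2),ax.round(1),round(A),ray(d,uv,z)[0].round(1))
for b in ((495,570,-180,-125),(530,600,-270,-205)):
  for q in (d,S):
    W=cloud(q);m=(W[...,0]>b[0])&(W[...,0]<b[1])&(W[...,1]>b[2])&(W[...,1]<b[3])&(W[...,2]>40)&(W[...,2]<70)
    h=np.histogram(W[m][:,2],bins=np.arange(40,71,2));print(h[0].tolist())
E
```

```text
t 17.55 tcp [ 530.8 -154.    24.6] z [ 0.578  0.232 -0.783] y [ 0.373 -0.928  0.   ] q [-0.73  0.03  2.03  0.78  0.91  0.02] F [-6.1  1.   8.4] w 31.2 gf 62.2
[369.62 251.26] [11.6 12.2] 111 [ 530.3 -153.2   56. ]
[408.27 235.53] [11.6 12.7] 116 [ 562.  -232.5   56. ]
[13, 15, 14, 12, 44, 103, 53, 37, 78, 51, 11, 9, 7, 8, 11]
[29, 26, 33, 34, 44, 84, 37, 34, 79, 30, 18, 10, 10, 11, 20]
[7, 4, 7, 10, 37, 86, 45, 21, 74, 40, 4, 0, 0, 0, 0]
[19, 19, 17, 19, 37, 62, 22, 22, 66, 13, 0, 0, 0, 0, 0]
```

Its height profile matches the seated neighbour's, so the cube is on the pocket's floor. Release and back off along the fingers.

Request:
{"name": "drive_tool", "arguments": {"increments": [[20,0.003,0,-0.004,0,0,0],[38,0.003,0,-0.004,0,0,0],[42,0.003,0,-0.004,0,0,0],[55,0.003,0,-0.004,0,0,0],[55,0.003,0,-0.004,0,0,0]]}}

```text
time: 18.15
tcp_pos: [529.8, -153.7, 23.6]
tool_rot: [-3.14, -0.669, 0.38]
force: [-0.0, -0.5, 0.3]
grip_width: 46.6
gripper_force: 0.0
```

Request:
{"name": "drive_tool", "arguments": {"increments": [[55,0,0,-0.08,0,0,0],[55,0,0,-0.2,0,0,0],[55,0,0,-0.35,0,0,0],[55,0,0,-0.5,0,0,0],[55,0,0,-0.5,0,0,0],[55,0,0,-0.5,0,0,0]]}}

```text
time: 18.75
tcp_pos: [458.0, -183.5, 122.5]
tool_rot: [3.14, -0.67, 0.381]
force: [-0.3, 0.5, -0.2]
grip_width: 47.1
gripper_force: 0.0
```

```bash
python3 go.py; python3 - <<'E'
from plant import camera
from lens import *
d=camera("top");S=camera("scene")
for c in ((370,252),(409,236)):
    uv,ax,A=lens(d,c);print(uv.round(2),ax.round(1),round(A),ray(d,uv,56)[0].round(1))
for b in ((495,570,-180,-125),(530,600,-270,-205)):
  for q in (d,S):
    W=cloud(q);m=(W[...,0]>b[0])&(W[...,0]<b[1])&(W[...,1]>b[2])&(W[...,1]<b[3])&(W[...,2]>40)&(W[...,2]<70)
    h=np.histogram(W[m][:,2],bins=np.arange(40,71,2));print(h[0].tolist(),blob(q,*b,48,53))
o=[cv2.resize(q["frame"][y:y+90,x:x+120,::-1],(400,300),interpolation=cv2.INTER_CUBIC) for q,x,y in((S,110,120),(d,330,200))]
cv2.imwrite("pics/s8.png",np.hstack(o))
E
```

```text
t 18.75 tcp [ 458.  -183.5  122.5] z [ 0.577  0.229 -0.784] y [ 0.371 -0.929  0.001] q [-0.91 -0.21  2.01  0.69  1.21  0.07] F [-0.3  0.5 -0.2] w 47.1 gf 0.0
[369.89 251.59] [10.8 11.4] 39 [ 529.6 -153.7   56. ]
[408.25 235.54] [11.6 12.7] 115 [ 561.9 -232.5   56. ]
[3, 4, 4, 6, 43, 87, 44, 31, 66, 35, 5, 0, 0, 0, 0] (156, array([ 528. , -153.6,   50.8]), ((530.4284057617188, -154.25274658203125), (39.5582389831543, 31.70757293701172), 21.73050308227539))
[12, 21, 11, 17, 43, 58, 20, 31, 49, 16, 0, 0, 0, 0, 0] (113, array([ 542.1, -147.8,   50.5]), ((529.887939453125, -154.52130126953125), (45.66972351074219, 32.206024169921875), 20.39590835571289))
[5, 3, 6, 9, 39, 77, 54, 27, 73, 36, 3, 0, 0, 0, 0] (155, array([ 561.3, -228.8,   51. ]), ((562.8490600585938, -233.14756774902344), (39.854122161865234, 32.2401123046875), 21.46629524230957))
[21, 18, 21, 18, 33, 64, 27, 22, 61, 13, 0, 0, 0, 0, 0] (116, array([ 573.9, -225.2,   50.8]), ((563.6597290039062, -232.54940795898438), (42.125648498535156, 32.67815017700195), 21.663509368896484))
```

View pics/s8.png

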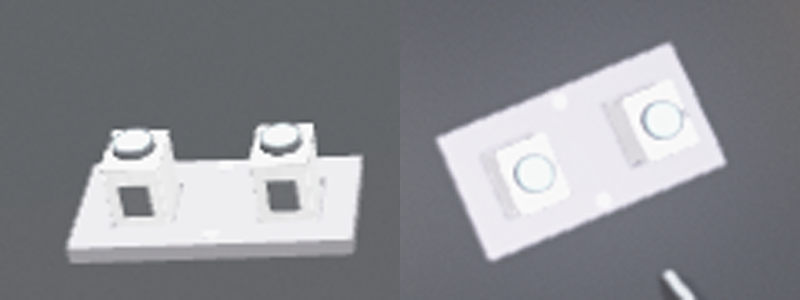

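Both cubes stand upright, barrel up, at the same height: barrels at (279,137) and (132,142) in the left crop. The placed cube's centre is (530.4,-154.3), yaw 21.7°, and the gripper is clear. Handing in.

```bash
python3 -c "
from plant import ctrl
print(ctrl.hand_in())"
```

```text
the job is handed in; nothing more can be done
None
```

The filter cube is turned over and seated barrel-up on the floor of the empty pocket, released, with the gripper clear and the neighbour still in place. I've handed the job in, but no verdict came back.

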